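# Hang the caddy, face the tin's label to the scanner

### The job

Someone left the blue parts caddy standing on the tin. First lift the caddy by its bar handle and hang it by that bar on both prongs of the double hook stand; then, with a fingertip on the tin's lid or edge (not on the turntable), roll the tin round on its free-running turntable until its label squarely faces the yellow scanner. Leave the tin standing in its place and the other things on the bench where they are.

Things in the scene. Friction and masses are not known exactly. Their poses are not given: they have to be found in the camera images.
- station: Scan station, fixed: dark steel base plate 8 mm thick, 75 mm to all sides of its origin at most but along +x, where a 60 mm wide tongue reaches 195 mm. Origin on the bench under the turntable's axis; its x axis (level) points from the turntable to the fixed yellow scanner head, whose window is 133 mm from the axis; the scanner's top is 95 mm above the bench.
- turntable: Black disc, 132 mm across, that turns freely without end about the vertical axis through its origin (light friction, about 0.03 N m; it stays where it is left). Its top, 20 mm above the bench, carries the tin between six small rubber pegs, which centre the tin with about 2.5 mm of play. Origin 7 mm below the disc's top.
- tin: Loose round silver tin, too wide to grasp: diameter 104 mm, height 110 mm, about 0.6 kg. Origin at the centre of its underside, z up along its axis. It turns with the turntable by friction. Its x axis points out through the middle of the label, a white patch with an orange and a blue band on its wall; an orange stripe on the lid runs from near the centre to the rim that same way.
- tin_lid (a point): Centre of the tin's flat lid top (110 mm above its underside, 130 mm above the bench as it stands); axes as the tin's. Under the caddy at the start. A shut gripper pressed on the lid about 38 mm from the centre with some 5 to 15 N and led round in a circle takes the tin along.
- tin_label (a point): Point on the tin's wall in the middle of the label, half-way up, 52 mm from the axis.
- caddy_bar (a point): Middle of the round steel bar handle of the blue caddy (loose, about 0.16 kg). The bar runs along this y axis, 9 mm thick, 126 mm long, rigid on two end posts 6 mm thick. Below it the open bin: 76 mm (x) by 130 mm (y) by 45 mm high, its rim 65 mm and its underside 110 mm below the bar's axis. The middle of the bar is free for a grasp from above. At the start it stands on the tin's lid.
- hookstand: Fixed double hook stand of bent steel rod on a blue base plate 12 mm high (40 to 130 mm behind the origin). Origin on the bench under the hanging place; x points from the prong tips to the uprights. The tip side (-x) is open; a thin crossbar joins the uprights 90 mm above the bench.
- hook_seat (a point): Middle of the hanging place, where the bar's axis lies once hung (189.5 mm above the bench); axes as the stand's. Two level prongs 8 mm thick at y = +36 and -36 mm, their axis 8.5 mm below this point, run from the uprights (x = +90 mm) to x = -26 mm, then turn up to tips at x = -34 mm, tops 11.5 mm above this point. The hung bar lies across both, along y.
- spray_green: Bystander: green spray can, 53 mm across, 165 mm tall, loose, origin under its centre. Beside the turntable.
- spray_red: Bystander: red spray can, 53 mm across, 165 mm tall, loose, origin under its centre. Beside the hook stand.
- tape: Bystander: cardboard-brown roll of tape lying flat, 100 mm across, 48 mm high, origin under its centre.
- carton_small: Bystander: small carton 80 x 60 x 55 mm high, loose, origin under its centre.
- carton_mid: Bystander: carton 80 x 100 x 70 mm high, loose, origin under its centre, at the back.
- jar: Bystander: amber jar 60 mm across, 80 mm tall, loose, origin under its centre.
Not all that is in view belongs to the job. Several things have the shape of the tin; the one meant has the colours described above.

How it is judged (in metres and radians):
On the way, in this order (a step that is already met when the one before it is completed fails the run):
1. the caddy hangs by its bar on both prongs, let go (x of caddy_bar in the frame of hook_seat between -0.026 and 0.075 m and y of caddy_bar in the frame of hook_seat between -0.024 and 0.024 m and z of caddy_bar in the frame of hook_seat between -0.006 and 0.006 m and angle between the y axis of caddy_bar and the y axis of hook_seat, either way round below 0.3 rad and angle between caddy_bar's own z axis and vertical below 0.3 rad and contact force between the fingers and caddy below 0.1 N), for 0.3 s.
2. the tin stands on the turntable with its label facing the scanner (angle between the x axis of tin and the x axis of station, either way round below 0.17 rad and x of tin_label in the frame of station above 0.03 m and angle between tin's own z axis and vertical below 0.05 rad and horizontal distance between tin and turntable below 0.01 m and linear speed of tin below 0.02 m/s and angular speed of tin below 0.1 rad/s), for 0.3 s.
At the end, for the whole second after the job is handed in: The caddy hangs let go by its bar across both prongs, roughly level (within 0.3 rad), its middle within 24 mm of the middle between the prongs; the tin stands upright at rest on the turntable, its label within 0.17 rad (10 degrees) of facing the scanner (all of step 1 and all of step 2); the robot touches nothing.
It fails at once if a bystander is shoved more than 25 mm or knocked over (distance of any of spray_green, spray_red, tape, carton_small, carton_mid, jar from where it was at the start of the episode above 0.025 m or angle between any of spray_green, spray_red, tape, carton_small, carton_mid, jar's own z axis and vertical above 0.5 rad).
It fails at once if the tin is tipped or knocked off its place (angle between tin's own z axis and vertical above 0.25 rad or horizontal distance between tin and turntable above 0.02 m).
It fails at once if the fingers push the turntable itself (contact force between the fingers and turntable above 2 N).
It also fails if it takes over 69 s, if anything falls off the work surface, if the arm or the gripper's body presses on something with over 40 N, if the wrist force passes 120 N, or if a joint passes its speed limit or range.

### The arm

A 6-joint arm with a two-finger parallel gripper is mounted at the origin on the work surface. World frame = base frame: x ahead of the robot, y to its left, z up, the work surface at z = 0. Lengths are in mm, angles in degrees, forces in N, time in s.
With the tool pointing down it reaches from about 300 to 825 mm from the base axis. Payload 5.4 kg.
Tool frame: the origin (TCP) lies at the very end of the fingers, on their centre line; the grasp point (between the pads) lies grip_point_offset behind it (grip_point_offset is the distance from the TCP to the grasp point, in mm); x points along the fingers, z is the direction in which the jaws open and shut, and the axes are right-handed (so a half turn about x gives the same grasp; the last joint's range is limited). The gripper opens to 92 mm and grips with 3 to 60 N. Pads are 20 mm wide; open, the fingers measure 128 mm over their backs; the gripper's body (75 mm by 189 mm) begins 69 mm behind the grasp point.
Start: joints at [61.473, 9.076, 91.501, -0, 79.423, -12.038], TCP at [163.22, 551.33, 214.601] pointing down, gripper open.
Joint ranges: [-166.64, 166.64], [-54.1, 131.32], [10.49, 154.53], [-73.88, 253.88], [9.74, 151.15], [-171.62, 171.62]. Speed limits (degrees/s): [147.25, 147.25, 180, 180, 180, 180].

### API

Orientations are given as a 3x3 rotation matrix whose columns are the frame's x, y, z axes.
In Python, from rig import * gives the robot as it stands.
- The arm moves only by the tool apply_moves, never from a script. Its argument "steps" is a list of rows, each an object with "linear": the shift along the world's x, y, z normalised to -1 to 1, where 1 is 25 cm, a list of three; "dr": the turn, a rotation vector about the world's x, y, z normalised to -1 to 1, where 1 is 1.5 rad, a list of three; "gripper": the closure, from 0 (fully open) to 1 (shut). In form: [{"linear": [tx, ty, tz], "dr": [rx, ry, rz], "gripper": gripper}, ...]. A call has exactly 5 rows; each row is the pose to reach, as a shift and turn from the pose commanded when the call began; what a row does not reach only later rows make up. A row lasts 1/10 s, in which the tool goes at most 50 mm and 8.59 degrees, less where a joint would pass 70% of its speed; a pose out of reach is approached as far as the arm can. A call with a number of a shift or a turn outside -1 to 1 is refused whole. A call with a gripper value outside its range is refused whole. The fingers move at their own pace and stop on an object; "newtons" is the grip in N (left out, the last holds). Time passes only in rows, so rows that repeat a pose let the fingers close, or fill a call up. It gives the time, the measured TCP pose, the force and the opening at its end, in the units of the state.
- state(): the state, without advancing time (a new reading comes with each control period).
- camera(name): name is "scene" or "top" or "wrist"; returns the picture (384x512x3 uint8, red, green, blue); there is no depth.
- camera_model(name): a dict with "camera_matrix" (3x3 intrinsics, pixels), "rvec" (rotation vector, rad) and "tvec" (3), from world to camera coordinates, as OpenCV has them; the wrist camera has in their place "hand_eye" (4x4, takes a point from camera to tool coordinates, whose origin is the TCP and whose axes are the tool frame's). Camera axes: x right, y down, z forward; pixel columns grow to the right and rows downward; lengths in mm; the calibration is good to about 2 mm. The wrist camera is an equidistant fisheye: a pixel r from the principal point sees the ray r / f radians off the axis. A picture is of the moment at which its call begins: read the wrist's pose just before it. camera_model takes no time and is no camera call.
- finish_job(): hands the job in, once; it reports no verdict.
The state is a dict: "time": time; "joint_pos": joint angles; "dq": joint speeds; "tau": joint torques, N m; "tool_pos": TCP position; "tcp_rot": TCP orientation; "force": force on the tool from outside, world axes, zero at the start; "moment": the same for the moment, N m; "grip_width": finger opening in mm.
Only numpy, scipy, OpenCV 4.12 (cv2) and the standard library are available. Lean on these libraries where they do the work, as an engineer would, in place of code of your own. Each camera call takes 0.05 s, during which the arm holds its last target. There are 200 camera calls.

## Working session

There is one attempt and no reset: what is moved stays moved. The work goes in short steps, Python scripts to look and compute and a tool call to move; the robot and the scene stay as the last step left them, time stands still between calls to the robot, and variables do not carry over. Pictures are saved under pics/ and viewed, about 8 in all and at most 12, crops included, and the job is handed in when it is done.

Besides the shell and the picture viewer there is one more tool, called in YAML: its name, and indented under it one key for each argument. apply_moves: Moves the arm, as the interface text tells. Scaled input: -1 to 1 covers 25 cm each way for a shift and 1.5 rad each way for a turn. Its arguments: {"type":"object","properties":{"steps":{"type":"array","items":{"type":"object","properties":{"linear":{"type":"array","items":{"type":"number","minimum":-1,"maximum":1}},"dr":{"type":"array","items":{"type":"number","minimum":-1,"maximum":1}},"gripper":{"type":"number"}}}},"newtons":{"type":"number"}},"required":["steps"]}

```bash
mkdir -p pics; ls; cat > h.py <<'E'
import numpy as np, cv2
from rig import *
def save(n,img): cv2.imwrite('pics/'+n,img[:,:,::-1])
def ray(cam,uv):
    m=camera_model(cam);K=np.array(m['camera_matrix'],float);R=cv2.Rodrigues(np.array(m['rvec'],float))[0];t=np.array(m['tvec'],float).ravel()
    d=R.T@np.linalg.solve(K,np.array([uv[0],uv[1],1.0]));return -R.T@t,d/np.linalg.norm(d)
def onz(cam,uv,z):
    o,d=ray(cam,uv);return o+d*(z-o[2])/d[2]
def proj(cam,P):
    m=camera_model(cam);return cv2.projectPoints(np.array(P,float).reshape(-1,3),np.array(m['rvec'],float),np.array(m['tvec'],float),np.array(m['camera_matrix'],float),None)[0].reshape(-1,2)
def tri(a,b):
    (o,d),(p,e)=a,b
    s=np.linalg.lstsq(np.c_[d,-e],p-o,rcond=None)[0];A=o+d*s[0];B=p+e*s[1];return (A+B)/2,np.linalg.norm(A-B)
E
python3 - <<'E'
from h import *
s=camera('scene');t=camera('top')
save('s0.png',s);save('t0.png',t)
print(state()); print(camera_model('scene'),camera_model('top'),camera_model('wrist'))
import rig; print([k for k in dir(rig) if k[0]!='_'])
try: print(grip_point_offset)
except Exception as e: print(e)
for c in('scene','top'): print(ray(c,(256,192)))
E
```

```text
pics
{'time': 0.1, 'joint_pos': array([ 6.14733854e+01,  9.10693061e+00,  9.15642043e+01, -1.62716551e-03,
        7.94233701e+01, -1.20385096e+01]), 'dq': array([ 0.07058094, -0.14239176, -0.17714453, -0.05996341,  0.15972825,
        0.01778457]), 'tau': array([ 1.14185013e-04, -3.86499810e+01, -3.22960997e+01,  7.04245968e-02,
        3.39239510e-02, -6.37176890e-05]), 'tool_pos': array([162.95566208, 550.84027439, 213.74464844]), 'tcp_rot': array([[-7.63181692e-04, -9.58880043e-01,  2.83810642e-01],
       [-1.46250663e-03,  2.83811492e-01,  9.58878980e-01],
       [-9.99998639e-01,  3.16723936e-04, -1.61896816e-03]]), 'force': array([ 0.61142849, -0.17415245,  0.00168621]), 'moment': array([ 0.04003402,  0.02008928, -0.04047959]), 'grip_width': 91.7762031637194}
{'camera_matrix': array([[458.15351473,   0.        , 251.84824905],
       [  0.        , 458.15351473, 198.35339511],
       [  0.        ,   0.        ,   1.        ]]), 'rvec': array([ 0.75171494,  2.68558999, -0.97751478]), 'tvec': array([ 503.59293754, -100.85154968, 1736.83257956])} {'camera_matrix': array([[486.1
[... 397 characters left out ...]
   ,   0.        ,   1.        ]]), 'hand_eye': array([[ 7.53170476e-04, -2.47670298e-01,  9.68844083e-01,
        -1.70268563e+02],
       [-4.12545714e-04, -9.68844352e-01, -2.47670046e-01,
         6.89354640e+01],
       [ 9.99999631e-01, -2.13154707e-04, -8.31880281e-04,
         1.63859257e-01],
       [ 0.00000000e+00,  0.00000000e+00,  0.00000000e+00,
         1.00000000e+00]])}
['Unreachable', 'camera', 'camera_model', 'finish_job', 'grip_point_offset', 'state']
18.700000000000003
(array([1052.60421345,  757.62097792, 1264.27810029]), array([-0.34846737, -0.55315303, -0.75669823]))
(array([ 271.6026042 ,  -37.29627613, 1705.3038924 ]), array([ 0.1849499 ,  0.01167136, -0.98267864]))
```

```bash
python3 - <<'E'
import cv2
for n in('s','t'):
    i=cv2.imread(f'pics/{n}0.png'); cv2.imwrite(f'pics/{n}1.png',cv2.resize(i,(800,600),interpolation=cv2.INTER_CUBIC))
E
```

```text
(no output)
```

View pics/s1.png

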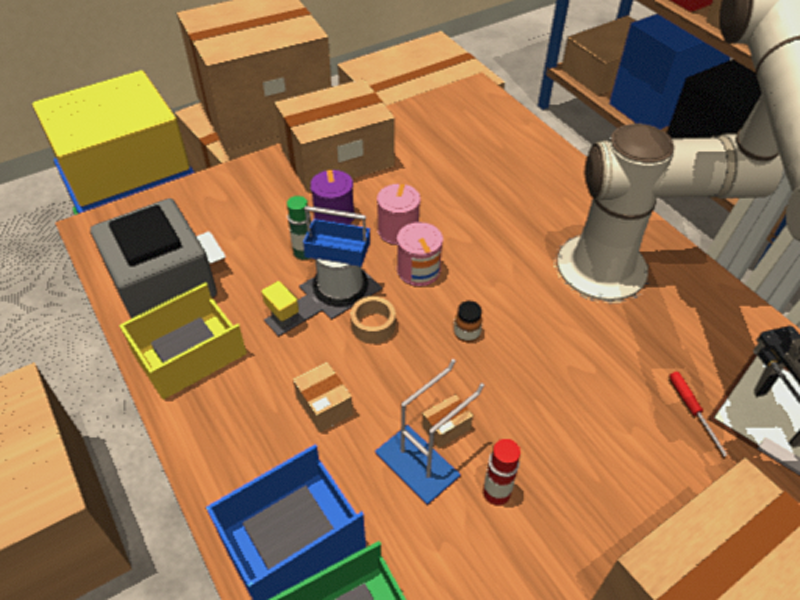

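View pics/t1.png

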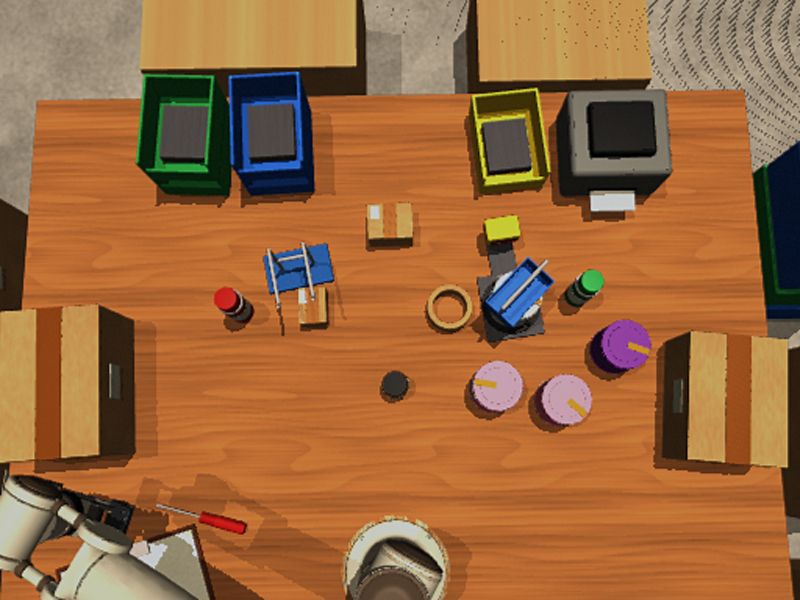

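The tin-shaped things in the top view (800x600 pixels) are silver under the caddy (512,300), pink (497,386), pink (564,400) and purple (622,346). The silver one fits: it stands under the blue caddy on the black turntable, next to the yellow scanner at (502,228). The hook stand is at (298,275), the red can at (230,303), and a small carton sits under the prongs. Next I'll confirm with enlarged crops.

```bash
python3 - <<'E'
import cv2,numpy as np
t=cv2.imread('pics/t0.png');s=cv2.imread('pics/s0.png')
def c(i,u,v,w=80,h=60): return cv2.resize(i[v:v+h,u:u+w],(400,300),interpolation=cv2.INTER_CUBIC)
cv2.imwrite('pics/c1.png',np.vstack([np.hstack([c(t,290,155),c(t,150,150)]),np.hstack([c(s,175,125),c(s,235,225,100,75)])]))
E
```

```text
(no output)
```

View pics/c1.png

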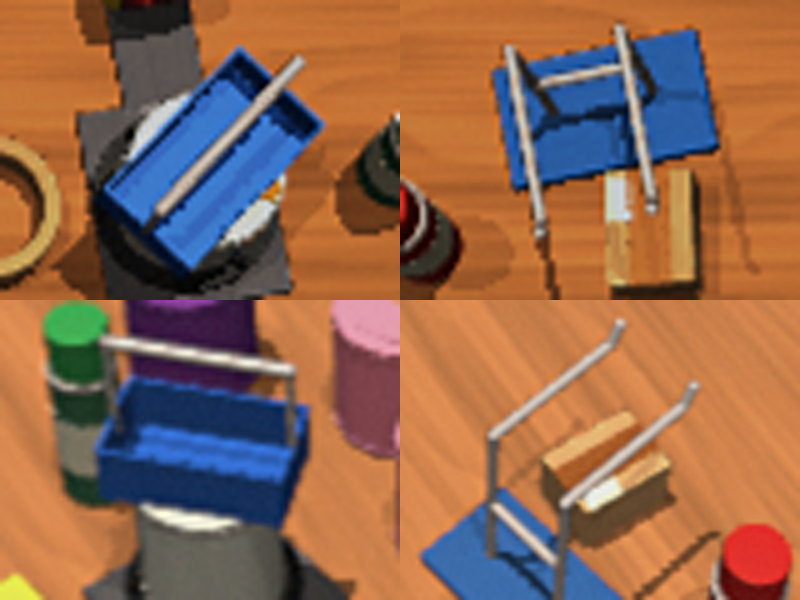

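The crop confirms it. The silver tin on the black turntable has its white lid under the caddy, and an orange stripe end shows at crop (272,192), which is about (344,193) in the top image. The bar ends and prong corners are visible in both views, so I'll triangulate them.

```bash
python3 - <<'E'
from h import *
np.set_printoptions(precision=1,suppress=True)
P={'barA':((349.6,167.4),(195.8,133.2),240),'barB':((320.8,198.6),(233.5,139.5),240),
'L_bend':((172.2,159.4),(258.1,258.9),181),'L_tip':((178,195.6),(290.3,231.2),197),'R_bend':((194.2,155.8),(276.5,275.6),181),'R_tip':((200.2,190.6),(308.5,246.1),197)}
Q={}
for k,(a,b,z) in P.items():
    print(k,*tri(ray('top',a),ray('scene',b)),'top@z',onz('top',a,z),'scene@z',onz('scene',b,z)); Q[k]=onz('top',a,z)
print('bar len',np.linalg.norm(Q['barA']-Q['barB']),'prong sep',Q['L_tip']-Q['R_tip'],Q['L_bend']-Q['L_tip'],Q['R_bend']-Q['R_tip'])
# yellow scanner, cans, disc
t=camera('top');h=cv2.cvtColor(t,cv2.COLOR_RGB2HSV)
def blob(lo,hi,box,z):
    m=cv2.inRange(h,lo,hi);M=np.zeros_like(m);x0,y0,x1,y1=box;M[y0:y1,x0:x1]=m[y0:y1,x0:x1]
    c=max(cv2.findContours(M,0,2)[0],key=cv2.contourArea);(u,v),r=cv2.minEnclosingCircle(c);mr=cv2.minAreaRect(c);print(box,(u,v),r,mr,onz('top',mr[0],z))
blob((22,120,60),(35,255,255),(300,130,340,165),95)
blob((45,80,40),(80,255,255),(355,165,395,200),165)
blob((0,150,80),(6,255,255),(130,175,165,215),165)
blob((105,120,50),(125,255,255),(150,150,225,200),12)
blob((5,150,180),(25,255,255),(338,185,352,200),130)
o=onz('top',(320,208),8)
for z in (0,8): print([onz('top',q,z) for q in((306.0+0,178.2),(349,213))])
E
```

```text
barA [ 618.8 -309.2  244.9] 0.8848685364277382 top@z [ 620.3 -310.3  240. ] scene@z [ 616.4 -313.8  240. ]
barB [ 524.8 -218.7  242.5] 3.7288536771027525 top@z [ 523.8 -217.8  240. ] scene@z [ 524.8 -222.6  240. ]
L_bend [676.6 223.8 233.5] 52.230166333677985 top@z [669.8 250.1 181. ] scene@z [677.6 177.9 181. ]
L_tip [558.5 200.8 246.7] 52.72571716980646 top@z [547.7 226.8 197. ] scene@z [554.9 155.  197. ]
R_bend [669.2 206.6 140.7] 62.02960662935156 top@z [680.7 179.1 181. ] scene@z [663.1 248.9 181. ]
R_tip [546.7 184.1 165.6] 64.13911501171073 top@z [562.7 156.8 197. ] scene@z [540.4 223.9 197. ]
bar len 133.72768753762668 prong sep [-15.   69.9   0. ] [122.1  23.3 -16. ] [118.   22.3 -16. ]
(300, 130, 340, 165) (320.5, 146.5) 12.747649192810059 ((320.6891784667969, 146.1351318359375), (14.960307121276855, 22.029462814331055), 80.53767395019531) [ 731.1 -241.8   95. ]
(355, 165, 395, 200) (378.77777099609375, 179.3333282470703) 7.222330570220947 ((378.5, 179.5), (13.0, 13.0), 90.0) [ 596.5 -415.9  165. ]
(130, 175, 165, 215) (143.60000610351562, 190.60000610351562) 7.424387454986572 ((144.0, 190.5), (13.0, 14.0), 90.0) [572.  342.4 165. ]
(150, 150, 225, 200) (185.5, 174.0) 14.009025573730469 ((185.6339569091797, 174.38113403320312), (20.76317596435547, 19.780302047729492), 79.3803482055664) [658.1 233.1  12. ]
(338, 185, 352, 200) (344.1666564941406, 192.8333282470703) 1.1786149740219116 ((344.25, 192.74998474121094), (1.4142134189605713, 2.1213202476501465), 45.0) [ 561.1 -309.3  130. ]
[array([ 640.1, -197. ,    0. ]), array([ 511.8, -345.3,    0. ])]
[array([ 638.4, -196.2,    8. ]), array([ 510.7, -343.8,    8. ])]
```

apply_moves:
  steps:
    - {"linear": [0.08, -0.16, 0.08], "dr": [0, 0, -0.016], "gripper": 0}
    - {"linear": [0.16, -0.32, 0.16], "dr": [0, 0, -0.032], "gripper": 0}
    - {"linear": [0.24, -0.48, 0.24], "dr": [0, 0, -0.049], "gripper": 0}
    - {"linear": [0.32, -0.64, 0.32], "dr": [0, 0, -0.065], "gripper": 0}
    - {"linear": [0.4, -0.8, 0.4], "dr": [0, 0, -0.081], "gripper": 0}

```text
time: 0.65
tool_pos: [263.4, 349.6, 315.1]
tcp_rot: [[-0.0, -0.917, 0.398], [-0.0, 0.398, 0.917], [-1.0, -0.0, -0.0]]
force: [1.1, 0.3, 0.7]
grip_width: 91.6
```

apply_moves:
  steps:
    - {"linear": [0.08, -0.16, 0], "dr": [0, 0, -0.016], "gripper": 0}
    - {"linear": [0.16, -0.32, 0], "dr": [0, 0, -0.032], "gripper": 0}
    - {"linear": [0.24, -0.48, 0], "dr": [0, 0, -0.049], "gripper": 0}
    - {"linear": [0.32, -0.64, 0], "dr": [0, 0, -0.065], "gripper": 0}
    - {"linear": [0.4, -0.8, 0], "dr": [0, 0, -0.081], "gripper": 0}

```text
time: 1.15
tool_pos: [363.5, 149.6, 314.5]
tcp_rot: [[0.0, -0.862, 0.507], [0.0, 0.507, 0.862], [-1.0, -0.0, 0.0]]
force: [0.2, 0.6, -0.4]
grip_width: 91.8
```

apply_moves:
  steps:
    - {"linear": [0.08, -0.16, 0], "dr": [0, 0, -0.016], "gripper": 0}
    - {"linear": [0.16, -0.32, 0], "dr": [0, 0, -0.032], "gripper": 0}
    - {"linear": [0.24, -0.48, 0], "dr": [0, 0, -0.049], "gripper": 0}
    - {"linear": [0.32, -0.64, 0], "dr": [0, 0, -0.065], "gripper": 0}
    - {"linear": [0.4, -0.8, 0], "dr": [0, 0, -0.081], "gripper": 0}

```text
time: 1.65
tool_pos: [463.6, -50.5, 314.4]
tcp_rot: [[0.0, -0.794, 0.608], [0.0, 0.608, 0.794], [-1.0, 0.0, 0.0]]
force: [0.3, 0.3, 0.1]
grip_width: 91.9
```

apply_moves:
  steps:
    - {"linear": [0.08, -0.16, 0], "dr": [0, 0, -0.016], "gripper": 0}
    - {"linear": [0.16, -0.32, 0], "dr": [0, 0, -0.032], "gripper": 0}
    - {"linear": [0.24, -0.48, 0], "dr": [0, 0, -0.049], "gripper": 0}
    - {"linear": [0.32, -0.64, 0], "dr": [0, 0, -0.065], "gripper": 0}
    - {"linear": [0.4, -0.8, 0], "dr": [0, 0, -0.081], "gripper": 0}

```text
time: 2.15
tool_pos: [563.7, -250.4, 314.1]
tcp_rot: [[-0.001, -0.714, 0.7], [0.001, 0.7, 0.714], [-1.0, 0.001, 0.0]]
force: [1.3, 0.4, 0.3]
grip_width: 91.8
```

apply_moves:
  steps:
    - {"linear": [0.032, -0.058, -0.04], "gripper": 0}
    - {"linear": [0.032, -0.058, -0.15], "gripper": 0}
    - {"linear": [0.032, -0.058, -0.26], "gripper": 0}
    - {"linear": [0.032, -0.058, -0.34], "gripper": 0}
    - {"linear": [0.032, -0.058, -0.374], "gripper": 0}

```text
validation failed for argument at $.st...
```

apply_moves:
  steps:
    - {"linear": [0, 0, 0], "gripper": 0.5}
    - {"linear": [0, 0, 0], "gripper": 1}
    - {"linear": [0, 0, 0], "gripper": 1}
    - {"linear": [0, 0, 0], "gripper": 1}
    - {"linear": [0, 0, 0], "gripper": 1}
  newtons: 30

```text
validation failed for argument at $.st...
```

apply_moves:
  steps:
    - {"linear": [0, 0, 0], "gripper": 1}
    - {"linear": [0, 0, 0], "gripper": 1}
    - {"linear": [0, 0, 0], "gripper": 1}
    - {"linear": [0, 0, 0], "gripper": 1}
    - {"linear": [0, 0, 0], "gripper": 1}

```text
validation failed for argument at $.st...
```

apply_moves:
  steps:
    - {"linear": [0.032, -0.058, -0.04], "dr": [0, 0, 0], "gripper": 0}
    - {"linear": [0.032, -0.058, -0.15], "dr": [0, 0, 0], "gripper": 0}
    - {"linear": [0.032, -0.058, -0.26], "dr": [0, 0, 0], "gripper": 0}
    - {"linear": [0.032, -0.058, -0.34], "dr": [0, 0, 0], "gripper": 0}
    - {"linear": [0.032, -0.058, -0.374], "dr": [0, 0, 0], "gripper": 0}

```text
time: 2.65
tool_pos: [569.9, -262.4, 217.9]
tcp_rot: [[-0.004, -0.715, 0.699], [0.003, 0.699, 0.715], [-1.0, 0.005, -0.001]]
force: [-0.3, 0.1, 0.0]
grip_width: 91.6
```

apply_moves:
  steps:
    - {"linear": [0, 0, 0], "dr": [0, 0, 0], "gripper": 0.5}
    - {"linear": [0, 0, 0], "dr": [0, 0, 0], "gripper": 1}
    - {"linear": [0, 0, 0], "dr": [0, 0, 0], "gripper": 1}
    - {"linear": [0, 0, 0], "dr": [0, 0, 0], "gripper": 1}
    - {"linear": [0, 0, 0], "dr": [0, 0, 0], "gripper": 1}
  newtons: 30

```text
time: 3.15
tool_pos: [571.6, -263.4, 222.0]
tcp_rot: [[0.001, -0.715, 0.699], [-0.001, 0.699, 0.715], [-1.0, -0.001, 0.0]]
force: [-0.9, 0.4, 0.1]
grip_width: 54.1
```

apply_moves:
  steps:
    - {"linear": [0, 0, 0], "dr": [0, 0, 0], "gripper": 1}
    - {"linear": [0, 0, 0], "dr": [0, 0, 0], "gripper": 1}
    - {"linear": [0, 0, 0], "dr": [0, 0, 0], "gripper": 1}
    - {"linear": [0, 0, 0], "dr": [0, 0, 0], "gripper": 1}
    - {"linear": [0, 0, 0], "dr": [0, 0, 0], "gripper": 1}

```text
time: 3.65
tool_pos: [571.2, -263.2, 221.1]
tcp_rot: [[-0.0, -0.715, 0.699], [0.0, 0.699, 0.715], [-1.0, 0.0, -0.0]]
force: [-0.9, -0.2, -0.0]
grip_width: 14.2
```

apply_moves:
  steps:
    - {"linear": [0, 0, 0], "dr": [0, 0, 0], "gripper": 1}
    - {"linear": [0, 0, 0], "dr": [0, 0, 0], "gripper": 1}
    - {"linear": [0, 0, 0], "dr": [0, 0, 0], "gripper": 1}
    - {"linear": [0, 0, 0], "dr": [0, 0, 0], "gripper": 1}
    - {"linear": [0, 0, 0], "dr": [0, 0, 0], "gripper": 1}

```text
time: 4.15
tool_pos: [571.3, -263.1, 221.1]
tcp_rot: [[0.0, -0.715, 0.699], [0.0, 0.699, 0.715], [-1.0, -0.0, 0.0]]
force: [-0.2, -0.5, -0.7]
grip_width: 7.6
```

apply_moves:
  steps:
    - {"linear": [0, 0, 0.02], "dr": [0, 0, 0], "gripper": 1}
    - {"linear": [0, 0, 0.08], "dr": [0, 0, 0], "gripper": 1}
    - {"linear": [0, 0, 0.16], "dr": [0, 0, 0], "gripper": 1}
    - {"linear": [0, 0, 0.24], "dr": [0, 0, 0], "gripper": 1}
    - {"linear": [0, 0, 0.28], "dr": [0, 0, 0], "gripper": 1}

```text
time: 4.65
tool_pos: [572.0, -263.8, 294.6]
tcp_rot: [[0.003, -0.715, 0.699], [-0.003, 0.699, 0.715], [-1.0, -0.004, 0.0]]
force: [-0.1, 0.1, -1.4]
grip_width: 7.9
```

apply_moves:
  steps:
    - {"linear": [-0.01, 0.06, 0], "dr": [0, 0, -0.014], "gripper": 1}
    - {"linear": [-0.03, 0.18, 0], "dr": [0, 0, -0.041], "gripper": 1}
    - {"linear": [-0.053, 0.315, 0], "dr": [0, 0, -0.073], "gripper": 1}
    - {"linear": [-0.077, 0.455, 0], "dr": [0, 0, -0.105], "gripper": 1}
    - {"linear": [-0.1, 0.592, 0], "dr": [0, 0, -0.137], "gripper": 1}

```text
time: 5.15
tool_pos: [545.8, -113.9, 291.4]
tcp_rot: [[0.0, -0.556, 0.831], [-0.0, 0.831, 0.556], [-1.0, -0.0, 0.0]]
force: [0.0, 0.1, -1.5]
grip_width: 7.8
```

apply_moves:
  steps:
    - {"linear": [-0.02, 0.118, 0], "dr": [0, 0, -0.027], "gripper": 1}
    - {"linear": [-0.04, 0.236, 0], "dr": [0, 0, -0.055], "gripper": 1}
    - {"linear": [-0.06, 0.355, 0], "dr": [0, 0, -0.082], "gripper": 1}
    - {"linear": [-0.08, 0.474, 0], "dr": [0, 0, -0.11], "gripper": 1}
    - {"linear": [-0.1, 0.592, 0], "dr": [0, 0, -0.137], "gripper": 1}

```text
time: 5.65
tool_pos: [520.8, 34.0, 291.5]
tcp_rot: [[0.0, -0.375, 0.927], [-0.0, 0.927, 0.375], [-1.0, -0.0, 0.0]]
force: [-0.1, 0.4, -1.9]
grip_width: 7.5
```

apply_moves:
  steps:
    - {"linear": [-0.025, 0.14, 0], "dr": [0, 0, -0.032], "gripper": 1}
    - {"linear": [-0.047, 0.28, 0], "dr": [0, 0, -0.064], "gripper": 1}
    - {"linear": [-0.07, 0.41, 0], "dr": [0, 0, -0.096], "gripper": 1}
    - {"linear": [-0.09, 0.53, 0], "dr": [0, 0, -0.122], "gripper": 1}
    - {"linear": [-0.1, 0.592, 0], "dr": [0, 0, -0.137], "gripper": 1}

```text
time: 6.15
tool_pos: [495.5, 183.0, 291.6]
tcp_rot: [[0.0, -0.18, 0.984], [0.001, 0.984, 0.18], [-1.0, 0.001, 0.0]]
force: [-0.1, -0.1, -1.3]
grip_width: 8.1
```

apply_moves:
  steps:
    - {"linear": [0, 0, -0.04], "dr": [0, 0, 0], "gripper": 1}
    - {"linear": [0, 0, -0.14], "dr": [0, 0, 0], "gripper": 1}
    - {"linear": [0, 0, -0.26], "dr": [0, 0, 0], "gripper": 1}
    - {"linear": [0, 0, -0.35], "dr": [0, 0, 0], "gripper": 1}
    - {"linear": [0, 0, -0.384], "dr": [0, 0, 0], "gripper": 1}

```text
time: 6.65
tool_pos: [494.5, 179.5, 191.7]
tcp_rot: [[-0.005, -0.179, 0.984], [-0.001, 0.984, 0.179], [-1.0, -0.0, -0.006]]
force: [-0.1, -0.9, -1.0]
grip_width: 7.8
```

```bash
python3 - <<'E'
from h import *
t=camera('top');s=camera('scene')
def c(i,u,v,w=100,h=75): return cv2.resize(i[v:v+h,u:u+w],(400,300),interpolation=cv2.INTER_CUBIC)
save('c2.png',np.vstack([np.hstack([c(t,150,140),c(s,235,200)]),np.hstack([c(t,280,145),c(s,165,125)])]))
print(state()['tool_pos'],state()['tcp_rot'],state()['force'],state()['grip_width'])
E
```

```text
[495.38354424 179.91241308 193.61730087] [[-3.08802180e-03 -1.79011065e-01  9.83842214e-01]
 [-6.91797014e-04  9.83847052e-01  1.79009774e-01]
 [-9.99994993e-01 -1.27833024e-04 -3.16198046e-03]] [-0.44635905  0.02280814 -1.07992991] 7.937762777912985
```

View pics/c2.png

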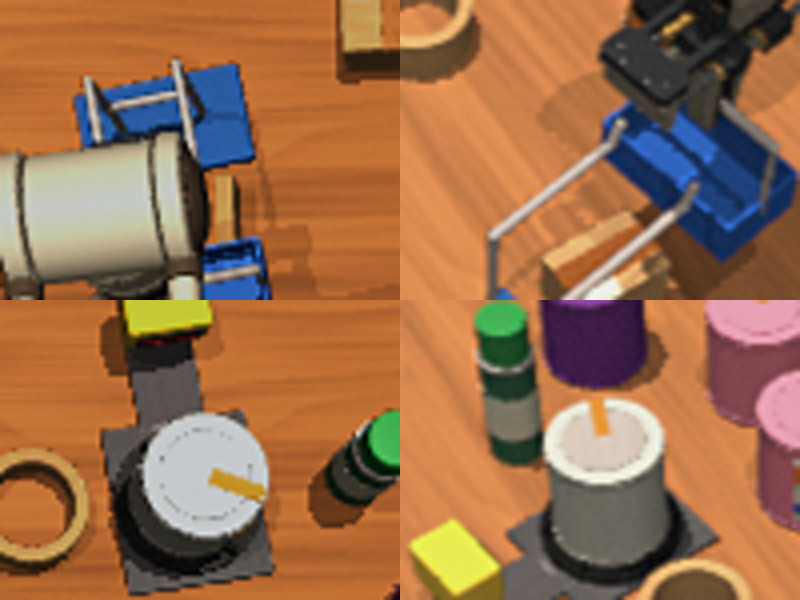

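The caddy hangs level in the gripper on the tip side, and the prong tips at scene crop (620,128) and (693,190) are clear above the bin. The tin's lid is now fully visible. Next I'll slide the bar in and lower it.

apply_moves:
  steps:
    - {"linear": [0.06, 0.011, 0], "dr": [0, 0, 0], "gripper": 1}
    - {"linear": [0.16, 0.029, 0], "dr": [0, 0, 0], "gripper": 1}
    - {"linear": [0.26, 0.047, 0], "dr": [0, 0, 0], "gripper": 1}
    - {"linear": [0.34, 0.062, 0], "dr": [0, 0, 0], "gripper": 1}
    - {"linear": [0.38, 0.069, 0], "dr": [0, 0, 0], "gripper": 1}

```text
time: 7.25
tool_pos: [593.8, 197.8, 196.9]
tcp_rot: [[0.004, -0.179, 0.984], [0.0, 0.984, 0.179], [-1.0, -0.0, 0.004]]
force: [-0.2, -0.3, -1.7]
grip_width: 7.6
```

apply_moves:
  steps:
    - {"linear": [0, 0, 0], "dr": [0, 0, 0], "gripper": 1}
    - {"linear": [0, 0, -0.02], "dr": [0, 0, 0], "gripper": 1}
    - {"linear": [0, 0, -0.045], "dr": [0, 0, 0], "gripper": 1}
    - {"linear": [0, 0, -0.07], "dr": [0, 0, 0], "gripper": 1}
    - {"linear": [0, 0, -0.08], "dr": [0, 0, 0], "gripper": 1}

```text
time: 7.75
tool_pos: [590.2, 197.9, 173.8]
tcp_rot: [[-0.002, -0.18, 0.984], [-0.0, 0.984, 0.18], [-1.0, 0.0, -0.002]]
force: [-0.3, -0.6, -0.8]
grip_width: 8.0
```

```bash
python3 - <<'E'
from h import *
t=camera('top');s=camera('scene')
def c(i,u,v,w=100,h=75): return cv2.resize(i[v:v+h,u:u+w],(400,300),interpolation=cv2.INTER_CUBIC)
save('c3.png',np.hstack([c(s,235,215),c(t,150,140)]))
print(state()['tool_pos'],state()['force'],state()['grip_width'])
E
```

```text
[590.48716175 198.00965915 174.24966124] [ 0.35035765  0.07545383 -1.34972277] 7.823366014260183
```

View pics/c3.png

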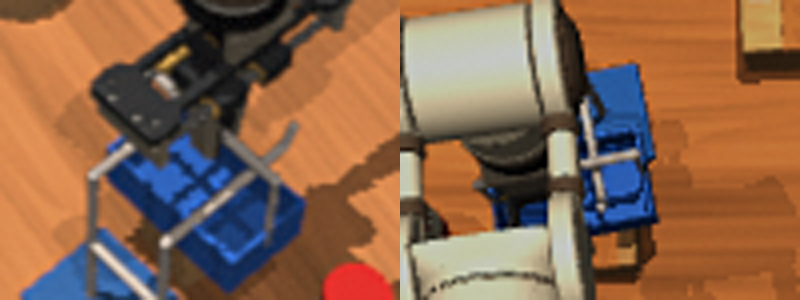

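The bar now lies across the prongs, behind their tips. I'll lower gently until contact.

apply_moves:
  steps:
    - {"linear": [0, 0, -0.004], "dr": [0, 0, 0], "gripper": 1}
    - {"linear": [0, 0, -0.008], "dr": [0, 0, 0], "gripper": 1}
    - {"linear": [0, 0, -0.012], "dr": [0, 0, 0], "gripper": 1}
    - {"linear": [0, 0, -0.012], "dr": [0, 0, 0], "gripper": 1}
    - {"linear": [0, 0, -0.012], "dr": [0, 0, 0], "gripper": 1}

```text
time: 8.35
tool_pos: [591.3, 198.1, 172.1]
tcp_rot: [[0.0, -0.18, 0.984], [0.0, 0.984, 0.18], [-1.0, -0.0, 0.0]]
force: [0.5, 0.3, -1.8]
grip_width: 7.5
```

apply_moves:
  steps:
    - {"linear": [0, 0, -0.004], "dr": [0, 0, 0], "gripper": 1}
    - {"linear": [0, 0, -0.008], "dr": [0, 0, 0], "gripper": 1}
    - {"linear": [0, 0, -0.012], "dr": [0, 0, 0], "gripper": 1}
    - {"linear": [0, 0, -0.012], "dr": [0, 0, 0], "gripper": 1}
    - {"linear": [0, 0, -0.012], "dr": [0, 0, 0], "gripper": 1}

```text
time: 8.85
tool_pos: [591.4, 198.1, 169.9]
tcp_rot: [[0.001, -0.18, 0.984], [0.0, 0.984, 0.18], [-1.0, -0.0, 0.001]]
force: [-2.9, -0.2, 5.4]
grip_width: 7.9
```

apply_moves:
  steps:
    - {"linear": [0, 0, 0], "dr": [0, 0, 0], "gripper": 0.8}
    - {"linear": [0, 0, 0], "dr": [0, 0, 0], "gripper": 0.6}
    - {"linear": [0, 0, 0], "dr": [0, 0, 0], "gripper": 0.6}
    - {"linear": [0, 0, 0], "dr": [0, 0, 0], "gripper": 0.6}
    - {"linear": [0, 0, 0], "dr": [0, 0, 0], "gripper": 0.6}

```text
time: 9.35
tool_pos: [591.2, 198.1, 168.8]
tcp_rot: [[-0.0, -0.179, 0.984], [-0.0, 0.984, 0.179], [-1.0, 0.0, -0.0]]
force: [1.0, 0.1, 0.3]
grip_width: 36.9
```

apply_moves:
  steps:
    - {"linear": [0, 0, 0.02], "dr": [0, 0, 0], "gripper": 0.6}
    - {"linear": [0, 0, 0.1], "dr": [0, 0, 0], "gripper": 0.6}
    - {"linear": [0, 0, 0.22], "dr": [0, 0, 0], "gripper": 0.6}
    - {"linear": [0, 0, 0.36], "dr": [0, 0, 0], "gripper": 0.6}
    - {"linear": [0, 0, 0.48], "dr": [0, 0, 0], "gripper": 0.6}

```text
time: 9.85
tool_pos: [591.4, 198.1, 291.4]
tcp_rot: [[0.001, -0.18, 0.984], [0.0, 0.984, 0.18], [-1.0, -0.0, 0.002]]
force: [0.7, -0.1, 0.2]
grip_width: 36.8
```

apply_moves:
  steps:
    - {"linear": [-0.02, -0.18, 0.05], "dr": [0, 0, 0], "gripper": 1}
    - {"linear": [-0.04, -0.36, 0.05], "dr": [0, 0, 0], "gripper": 1}
    - {"linear": [-0.06, -0.54, 0.05], "dr": [0, 0, 0], "gripper": 1}
    - {"linear": [-0.08, -0.72, 0.05], "dr": [0, 0, 0], "gripper": 1}
    - {"linear": [-0.1, -0.84, 0.05], "dr": [0, 0, 0], "gripper": 1}
  newtons: 10

```text
time: 10.35
tool_pos: [565.8, -14.6, 302.2]
tcp_rot: [[0.001, -0.178, 0.984], [-0.001, 0.984, 0.178], [-1.0, -0.001, 0.001]]
force: [0.2, 0.1, 0.1]
grip_width: 0.7
```

```bash
python3 - <<'E'
from h import *
t=camera('top');s=camera('scene');save('t4.png',t);save('s4.png',s)
def c(i,u,v,w=100,h=75): return cv2.resize(i[v:v+h,u:u+w],(400,300),interpolation=cv2.INTER_CUBIC)
save('c4.png',np.vstack([np.hstack([c(s,235,215),c(t,150,140)]),np.hstack([c(s,175,145,80,60),c(t,290,155,80,60)])]))
print(state()['tool_pos'],state()['force'],state()['grip_width'])
E
```

```text
[565.89330648 -15.37138586 302.08779467] [ 0.67072127  0.3875767  -0.61604923] 0.34167748817177657
```

View pics/c4.png

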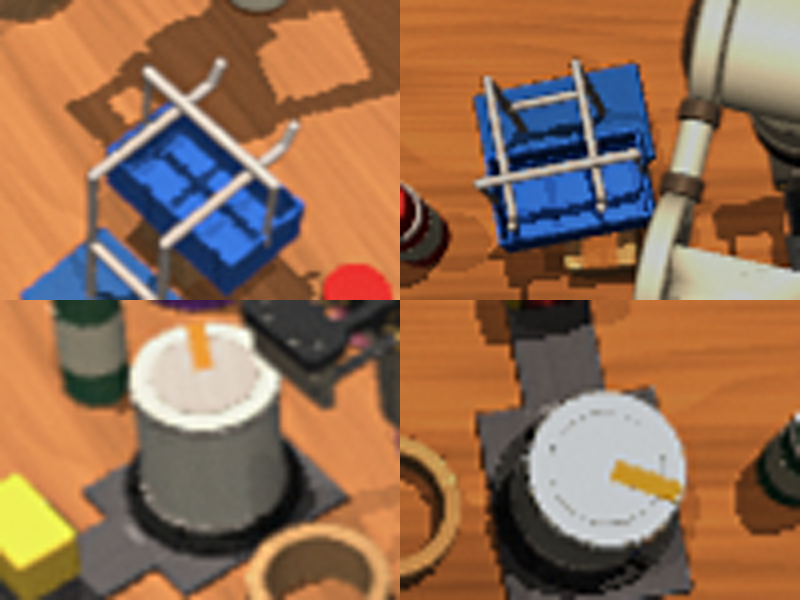

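The caddy is hanging level on both prongs, let go and centred within about 4 mm. The lid with its orange stripe is in clear view, so I'll measure its centre, the stripe angle and the station axis.

```bash
cat > lid.py <<'E'
from h import *
np.set_printoptions(precision=1,suppress=True)
def meas(cam,img,scan=True):
    h=cv2.cvtColor(img,cv2.COLOR_RGB2HSV)
    u,v=proj(cam,[569,-265,130])[0].astype(int)
    def biggest(m,x0,x1,y0,y1):
        M=np.zeros_like(m);M[y0:y1,x0:x1]=m[y0:y1,x0:x1];return max(cv2.findContours(M,0,1)[0],key=cv2.contourArea),M
    w=24
    white=cv2.inRange(h,(0,0,165),(179,70,255));oc=cv2.inRange(h,(12,110,140),(28,255,255))
    _,O=biggest(oc,u-16,u+17,v-15,v+16)
    c,_=biggest(white|O,u-w,u+w,v-w,v+w)
    H=cv2.convexHull(c)[:,0]; W=np.array([onz(cam,p,130)[:2] for p in H]).astype(np.float32)
    (cx,cy),r=cv2.minEnclosingCircle(W); e=cv2.fitEllipse(W)
    ys,xs=np.nonzero(O);Q=np.array([onz(cam,p,130)[:2] for p in zip(xs,ys)])
    d=Q.mean(0)-np.array(e[0]);l=cv2.fitLine(Q.astype(np.float32),2,0,.01,.01).ravel()[:2];l*=np.sign(l@d)
    print(cam,'centre',np.array([cx,cy]),r,'ell',np.array(e[0]),e[1],'stripe ang centroid',np.degrees(np.arctan2(d[1],d[0])),'line',np.degrees(np.arctan2(l[1],l[0])),len(Q))
    y=cv2.inRange(h,(22,120,60),(35,255,255));a,b=proj(cam,[731,-242,95])[0].astype(int);c,_=biggest(y,a-18,a+18,b-18,b+18)
    return np.array(e[0])
if __name__=='__main__':
    import sys
    for cam in('top','scene'):
        img=cv2.imread(sys.argv[1 if cam=='top' else 2])[:,:,::-1].copy() if len(sys.argv)>1 else camera(cam)
        meas(cam,img)
E
python3 - <<'E'
E
python3 lid.py pics/t4.png pics/s4.png
python3 - <<'E'
from h import *
np.set_printoptions(precision=1,suppress=True)
t=cv2.imread('pics/t4.png')[:,:,::-1].copy();h=cv2.cvtColor(t,cv2.COLOR_RGB2HSV)
# scanner top (z 95), bright yellow
m=cv2.inRange(h,(22,120,150),(35,255,255));M=np.zeros_like(m);M[130:162,300:342]=m[130:162,300:342]
c=max(cv2.findContours(M,0,1)[0],key=cv2.contourArea);W=np.array([onz('top',p,95)[:2] for p in c[:,0]],np.float32);print('scanner',cv2.minAreaRect(W))
# dark plate: low-saturation dark grey
m=cv2.inRange(h,(0,0,30),(179,90,120));M=np.zeros_like(m);M[155:232,295:345]=m[155:232,295:345]
c=max(cv2.findContours(M,0,1)[0],key=cv2.contourArea);W=np.array([onz('top',p,8)[:2] for p in c[:,0]],np.float32);print('plate',cv2.minAreaRect(W),cv2.boundingRect(c))
# tongue edges
for v in range(160,178,3):
    r=np.nonzero(M[v])[0]; print(v,onz('top',(r.min()-.5,v),8)[:2],onz('top',(r.max()+.5,v),8)[:2])
E
```

```text
top centre [ 582.6 -272.7] 59.06319808959961 ell [ 580.  -272.1] (100.80487823486328, 117.51802825927734) stripe ang centroid -88.71188618411772 line -20.227398 87
scene centre [ 566.  -275.8] 88.78679656982422 ell [ 570.8 -276. ] (105.38245391845703, 173.58799743652344) stripe ang centroid -97.79024452821348 line -79.97153 175
scanner ((734.0374755859375, -243.2681121826172), (47.60425567626953, 72.91645812988281), 8.876251220703125)
plate ((610.560791015625, -259.91796875), (219.84873962402344, 124.67533874511719), 7.9290547370910645) (306, 157, 39, 62)
160 [ 704.9 -218. ] [ 704.  -279.1]
163 [ 693.8 -221.3] [ 692.9 -278.7]
166 [ 682.7 -220.9] [ 681.8 -281.8]
169 [ 671.7 -224.1] [ 670.8 -281.4]
172 [ 660.7 -223.7] [ 659.7 -284.5]
175 [ 649.6 -226.9] [ 648.2 -319.8]
```

The automatic masks leaked: the fitted lid diameter doesn't match 104 mm. I'll use the crop's lid edges and tighter thresholds instead.

```bash
python3 - <<'E'
from h import *
np.set_printoptions(precision=1,suppress=True)
for cam,f,off,L,st in(('top','t4',(290,155),[(206,171),(127,171),(286,171),(206,92),(206,250)],[(213,173),(280,191)]),
                  ('scene','s4',(175,145),[(205.5,77),(131,77),(280,77)],[(204,68),(195,22)])):
    g=lambda p:onz(cam,((p[0]+.5)/5-.5+off[0],(p[1]+.5)/5-.5+off[1]),130)[:2]
    print(cam,[g(p) for p in L]); a,b=map(g,st);c=g(L[0]);A=lambda d:np.degrees(np.arctan2(d[1],d[0]))
    print('stripe',a,b,A(b-a),'from centre',A(b-c),A((a+b)/2-c),np.linalg.norm(b-c))
    i=cv2.imread(f'pics/{f}.png');h=cv2.cvtColor(i,cv2.COLOR_BGR2HSV)
    for p in st+[L[0]]+[(L[1][0]+12,L[1][1])]+[(120,240)]: 
        u,v=int(p[0]/5+off[0]),int(p[1]/5+off[1]); print(h[v,u],end=' ')
    # tight masks: orange stripe, inside 50 mm of centre
    O=cv2.inRange(h,(18,140,120),(26,255,255));ys,xs=np.nonzero(O);Q=np.array([onz(cam,q,130)[:2] for q in zip(xs,ys)]);Q=Q[np.linalg.norm(Q-c,axis=1)<52]
    print(len(Q)); 
    if len(Q)>5: 
        l=cv2.fitLine(Q.astype(np.float32),2,0,.01,.01).ravel()[:2];d=Q.mean(0)-c;l*=np.sign(l@d);print('mask: line',A(l),'centroid',A(d),np.linalg.norm(d))
for r in (52,): print(proj('top',[571,-262,20]))
E
```

```text
top [array([ 575. , -265.5]), array([ 575.8, -213.4]), array([ 574.2, -318.3]), array([ 628.4, -267.6]), array([ 522.2, -263.4])]
stripe [ 573.6 -270.1] [ 560.8 -313.7] -106.29443855483113 from centre -106.38326711514165 -106.45667087261566 50.23866971344869
[ 20 106 195] [ 16 105 175] [106  16 210] [105   7 207] [0 0 8] Traceback (most recent call last):
  File "<stdin>", line 12, in <module>
  File "h.py", line 8, in onz
    o,d=ray(cam,uv);return o+d*(z-o[2])/d[2]
        ~~~^^^^^^^^
  File "h.py", line 5, in ray
    m=camera_model(cam);K=np.array(m['camera_matrix'],float);R=cv2.Rodrigues(np.array(m['rvec'],float))[0];t=np.array(m['tvec'],float).ravel()
ValueError: time passes only in moves, steps and waits
```

Top view results:
- **Lid:** centre about (574,-265.5), diameter 105 mm (expected 104 mm).
- **Label direction:** -106.4°, from the stripe.
- **Station axis:** about +8°. The scanner, plate and tongue give 7.3 to 8.9°.

So the tin has to turn about +114°. I'll go above the lid, 38 mm from the centre.

apply_moves:
  steps:
    - {"linear": [-0.01, -0.17, 0], "dr": [0, 0, -0.1], "gripper": 1}
    - {"linear": [-0.02, -0.35, 0], "dr": [0, 0, -0.2], "gripper": 1}
    - {"linear": [-0.035, -0.54, 0], "dr": [0, 0, -0.3], "gripper": 1}
    - {"linear": [-0.045, -0.73, 0], "dr": [0, 0, -0.4], "gripper": 1}
    - {"linear": [-0.056, -0.887, 0], "dr": [0, 0, -0.5], "gripper": 1}

```text
time: 10.95
tool_pos: [552.4, -235.0, 301.9]
tcp_rot: [[0.001, 0.544, 0.839], [-0.0, 0.839, -0.544], [-1.0, 0.0, 0.001]]
force: [0.8, -0.1, 0.1]
grip_width: 0.2
```

apply_moves:
  steps:
    - {"linear": [0, 0, -0.1], "dr": [0, 0, -0.1], "gripper": 1}
    - {"linear": [0, 0, -0.25], "dr": [0, 0, -0.2], "gripper": 1}
    - {"linear": [0, 0, -0.4], "dr": [0, 0, -0.2], "gripper": 1}
    - {"linear": [0, 0, -0.53], "dr": [0, 0, -0.2], "gripper": 1}
    - {"linear": [0, 0, -0.61], "dr": [0, 0, -0.2], "gripper": 1}

```text
time: 11.45
tool_pos: [551.5, -231.7, 146.2]
tcp_rot: [[-0.003, 0.763, 0.646], [0.003, 0.646, -0.763], [-1.0, -0.001, -0.004]]
force: [0.1, 0.6, -1.3]
grip_width: 0.8
```

apply_moves:
  steps:
    - {"linear": [0, 0, -0.01], "dr": [0, 0, 0], "gripper": 1}
    - {"linear": [0, 0, -0.03], "dr": [0, 0, 0], "gripper": 1}
    - {"linear": [0, 0, -0.045], "dr": [0, 0, 0], "gripper": 1}
    - {"linear": [0, 0, -0.056], "dr": [0, 0, 0], "gripper": 1}
    - {"linear": [0, 0, -0.06], "dr": [0, 0, 0], "gripper": 1}

```text
time: 11.95
tool_pos: [552.6, -233.8, 134.8]
tcp_rot: [[0.001, 0.764, 0.645], [-0.001, 0.645, -0.764], [-1.0, 0.0, 0.001]]
force: [0.5, 0.8, 0.1]
grip_width: 0.5
```

apply_moves:
  steps:
    - {"linear": [0, 0, -0.004], "dr": [0, 0, 0], "gripper": 1}
    - {"linear": [0, 0, -0.008], "dr": [0, 0, 0], "gripper": 1}
    - {"linear": [0, 0, -0.012], "dr": [0, 0, 0], "gripper": 1}
    - {"linear": [0, 0, -0.016], "dr": [0, 0, 0], "gripper": 1}
    - {"linear": [0, 0, -0.018], "dr": [0, 0, 0], "gripper": 1}

```text
time: 12.45
tool_pos: [552.3, -233.7, 130.4]
tcp_rot: [[0.0, 0.764, 0.645], [-0.0, 0.645, -0.764], [-1.0, 0.0, 0.0]]
force: [-2.6, 1.4, 5.2]
grip_width: 0.8
```

apply_moves:
  steps:
    - {"linear": [0, 0, -0.002], "dr": [0, 0, 0], "gripper": 1}
    - {"linear": [0, 0, -0.004], "dr": [0, 0, 0], "gripper": 1}
    - {"linear": [0, 0, -0.004], "dr": [0, 0, 0], "gripper": 1}
    - {"linear": [0, 0, -0.004], "dr": [0, 0, 0], "gripper": 1}
    - {"linear": [0, 0, -0.004], "dr": [0, 0, 0], "gripper": 1}

```text
time: 12.95
tool_pos: [552.5, -233.7, 130.4]
tcp_rot: [[0.0, 0.764, 0.645], [-0.0, 0.645, -0.764], [-1.0, 0.0, 0.0]]
force: [-4.1, 2.8, 9.1]
grip_width: 0.6
```

```bash
python3 -c "
import numpy as np
a=123
for c in range(4):
    p0=np.radians(a)
    for s in ([2,7,13,19,25],[6,12,18,24,30],[6,12,18,24,30],[6,12,18,24,29])[c]:
        p=np.radians(a+s);d=38/250*np.array([np.cos(p)-np.cos(p0),np.sin(p)-np.sin(p0)]);print(a+s,d.round(3),round(np.radians(s)/1.5,3))
    a+=s
"
```

```text
125 [-0.004 -0.003] 0.023
130 [-0.015 -0.011] 0.081
136 [-0.027 -0.022] 0.151
142 [-0.037 -0.034] 0.221
148 [-0.046 -0.047] 0.291
154 [-0.008 -0.014] 0.07
160 [-0.014 -0.029] 0.14
166 [-0.019 -0.044] 0.209
172 [-0.022 -0.059] 0.279
178 [-0.023 -0.075] 0.349
184 [ 0.    -0.016] 0.07
190 [ 0.002 -0.032] 0.14
196 [ 0.006 -0.047] 0.209
202 [ 0.011 -0.062] 0.279
208 [ 0.018 -0.077] 0.349
214 [ 0.008 -0.014] 0.07
220 [ 0.018 -0.026] 0.14
226 [ 0.029 -0.038] 0.209
232 [ 0.041 -0.048] 0.279
237 [ 0.051 -0.056] 0.337
```

9 N on the lid. Leading it round now.

apply_moves:
  steps:
    - {"linear": [-0.004, -0.003, 0], "dr": [0, 0, 0.023], "gripper": 1}
    - {"linear": [-0.015, -0.011, 0], "dr": [0, 0, 0.081], "gripper": 1}
    - {"linear": [-0.027, -0.022, 0], "dr": [0, 0, 0.151], "gripper": 1}
    - {"linear": [-0.037, -0.034, 0], "dr": [0, 0, 0.221], "gripper": 1}
    - {"linear": [-0.046, -0.047, 0], "dr": [0, 0, 0.291], "gripper": 1}

```text
time: 13.45
tool_pos: [541.1, -245.7, 130.4]
tcp_rot: [[0.001, 0.416, 0.91], [-0.001, 0.91, -0.416], [-1.0, -0.0, 0.001]]
force: [-3.5, 1.5, 8.5]
grip_width: 0.3
```

apply_moves:
  steps:
    - {"linear": [-0.008, -0.014, 0], "dr": [0, 0, 0.07], "gripper": 1}
    - {"linear": [-0.014, -0.029, 0], "dr": [0, 0, 0.14], "gripper": 1}
    - {"linear": [-0.019, -0.044, 0], "dr": [0, 0, 0.209], "gripper": 1}
    - {"linear": [-0.022, -0.059, 0], "dr": [0, 0, 0.279], "gripper": 1}
    - {"linear": [-0.023, -0.075, 0], "dr": [0, 0, 0.349], "gripper": 1}

```text
time: 13.95
tool_pos: [535.1, -265.0, 130.4]
tcp_rot: [[0.0, -0.095, 0.996], [-0.002, 0.996, 0.095], [-1.0, -0.002, 0.0]]
force: [-4.6, 1.0, 8.2]
grip_width: 0.9
```

apply_moves:
  steps:
    - {"linear": [0, -0.016, 0], "dr": [0, 0, 0.07], "gripper": 1}
    - {"linear": [0.002, -0.032, 0], "dr": [0, 0, 0.14], "gripper": 1}
    - {"linear": [0.006, -0.047, 0], "dr": [0, 0, 0.209], "gripper": 1}
    - {"linear": [0.011, -0.062, 0], "dr": [0, 0, 0.279], "gripper": 1}
    - {"linear": [0.018, -0.077, 0], "dr": [0, 0, 0.349], "gripper": 1}

```text
time: 14.45
tool_pos: [539.3, -284.9, 130.4]
tcp_rot: [[-0.0, -0.58, 0.815], [-0.003, 0.815, 0.58], [-1.0, -0.002, -0.002]]
force: [-5.1, -0.2, 8.2]
grip_width: 0.5
```

apply_moves:
  steps:
    - {"linear": [0.008, -0.014, 0], "dr": [0, 0, 0.07], "gripper": 1}
    - {"linear": [0.018, -0.026, 0], "dr": [0, 0, 0.14], "gripper": 1}
    - {"linear": [0.029, -0.038, 0], "dr": [0, 0, 0.209], "gripper": 1}
    - {"linear": [0.041, -0.048, 0], "dr": [0, 0, 0.279], "gripper": 1}
    - {"linear": [0.051, -0.056, 0], "dr": [0, 0, 0.337], "gripper": 1}

```text
time: 14.95
tool_pos: [552.4, -299.6, 130.4]
tcp_rot: [[0.001, -0.902, 0.433], [-0.004, 0.433, 0.901], [-1.0, -0.002, -0.003]]
force: [-3.3, -3.0, 6.7]
grip_width: 0.4
```

apply_moves:
  steps:
    - {"linear": [0, 0, 0], "dr": [0, 0, 0], "gripper": 1}
    - {"linear": [0, 0, 0], "dr": [0, 0, 0], "gripper": 1}
    - {"linear": [0, 0, 0.004], "dr": [0, 0, 0], "gripper": 1}
    - {"linear": [0, 0, 0.012], "dr": [0, 0, 0], "gripper": 1}
    - {"linear": [0, 0, 0.08], "dr": [0, 0, 0], "gripper": 1}

```text
time: 15.45
tool_pos: [550.7, -295.8, 145.9]
tcp_rot: [[-0.004, -0.9, 0.436], [0.004, 0.436, 0.9], [-1.0, 0.006, 0.002]]
force: [-1.0, -0.7, 0.3]
grip_width: 0.3
```

apply_moves:
  steps:
    - {"linear": [0, 0, 0.12], "dr": [0, 0, 0], "gripper": 1}
    - {"linear": [-0.05, 0.1, 0.3], "dr": [0, 0, 0], "gripper": 1}
    - {"linear": [-0.1, 0.25, 0.45], "dr": [0, 0, 0], "gripper": 1}
    - {"linear": [-0.2, 0.45, 0.45], "dr": [0, 0, 0], "gripper": 1}
    - {"linear": [-0.3, 0.6, 0.45], "dr": [0, 0, 0], "gripper": 1}

```text
time: 15.95
tool_pos: [480.7, -151.4, 262.5]
tcp_rot: [[0.003, -0.9, 0.436], [-0.001, 0.436, 0.9], [-1.0, -0.003, 0.001]]
force: [-0.0, 0.4, 0.5]
grip_width: 0.3
```

```bash
python3 - <<'E'
from h import *
t=camera('top');s=camera('scene');save('t5.png',t);save('s5.png',s)
def c(i,u,v,w=100,h=75): return cv2.resize(i[v:v+h,u:u+w],(400,300),interpolation=cv2.INTER_CUBIC)
save('c5.png',np.vstack([np.hstack([c(s,235,215),c(t,150,140)]),np.hstack([c(s,175,145,80,60),c(t,290,155,80,60)])]))
print(state()['tool_pos'],state()['time'])
E
```

```text
[ 477.66846587 -147.69022644  259.8751747 ] 16.05
```

View pics/c5.png

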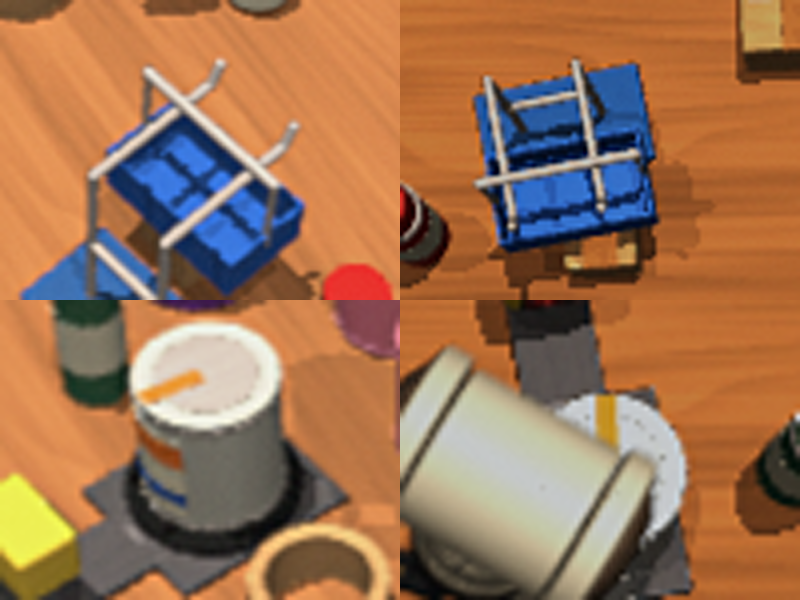

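The tin turned with the finger, and the caddy still hangs as before. The stripe now runs toward the scanner: scene crop (203,377) to (143,397), top crop (609,440) to (605,398). Now I'll move the arm away and measure the angle from an unobstructed top view.

apply_moves:
  steps:
    - {"linear": [-0.1, 0.17, 0.1], "dr": [0, 0, 0], "gripper": 1}
    - {"linear": [-0.12, 0.34, 0.2], "dr": [0, 0, 0], "gripper": 1}
    - {"linear": [-0.15, 0.5, 0.2], "dr": [0, 0, 0], "gripper": 1}
    - {"linear": [-0.15, 0.65, 0.2], "dr": [0, 0, 0], "gripper": 1}
    - {"linear": [-0.15, 0.7, 0.2], "dr": [0, 0, 0], "gripper": 1}

```text
time: 16.55
tool_pos: [443.1, 24.7, 311.3]
tcp_rot: [[0.001, -0.901, 0.433], [0.001, 0.433, 0.901], [-1.0, -0.0, 0.001]]
force: [0.1, -0.4, 0.7]
grip_width: 0.4
```

```bash
python3 - <<'E'
from h import *
np.set_printoptions(precision=1,suppress=True)
MD={k:camera_model(k) for k in('top','scene')}
camera_model=lambda k:MD[k]
import h as H; H.camera_model=camera_model
A=lambda d:np.degrees(np.arctan2(d[1],d[0]))
t=camera('top');save('t6.png',t);s=camera('scene')
for cam,i in(('top',t),('scene',s)):
    hh=cv2.cvtColor(i,cv2.COLOR_RGB2HSV)
    c=np.array([575,-265.5]) if cam=='top' else onz('scene',(215.7,160),130)[:2]
    O=cv2.inRange(hh,(12,85,130),(28,255,255));u,v=proj(cam,[*c,130])[0].astype(int)
    M=np.zeros_like(O);M[v-18:v+18,u-18:u+18]=O[v-18:v+18,u-18:u+18];ys,xs=np.nonzero(M)
    Q=np.array([onz(cam,q,130)[:2] for q in zip(xs.astype(float),ys.astype(float))]);Q=Q[np.linalg.norm(Q-c,axis=1)<46]
    l=cv2.fitLine(Q.astype(np.float32),2,0,.01,.01).ravel()[:2];d=Q.mean(0)-c;l*=np.sign(l@d)
    print(cam,c,len(Q),'line',A(l),'centroid',A(d),np.linalg.norm(d))
cr=t[155:215,290:370];save('c6.png',cv2.resize(cr,(800,600),interpolation=cv2.INTER_CUBIC))
g=lambda p:onz('scene',((p[0]+.5)/5-.5+175,(p[1]+.5)/5-.5+145),130)[:2]
print('scene manual',A(g((143,97))-g((203,77))))
E
```

```text
top [ 575.  -265.5] 55 line -0.038982842 centroid -2.402250550070875 23.993421522017144
scene [ 573.  -269.4] 43 line -0.29530042 centroid -9.571399012462084 23.867995423614598
scene manual -5.598330704830524
```

View pics/c6.png

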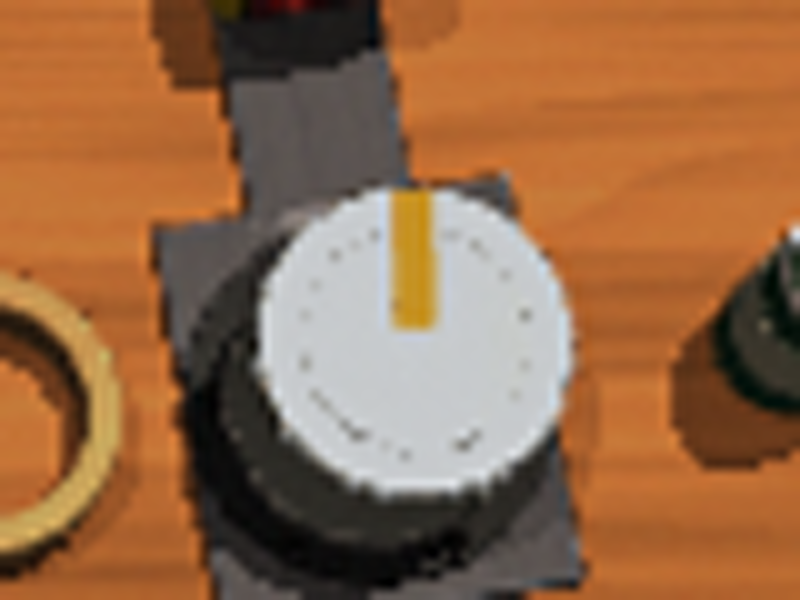

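The stripe sits at about 0° and the station axis at about 8°, both from the same image, so the tin needs about 8.5° more. That is outside what I want, so I'll make a small correction.

apply_moves:
  steps:
    - {"linear": [0.04, -0.15, 0], "dr": [0, 0, 0], "gripper": 1}
    - {"linear": [0.09, -0.3, 0], "dr": [0, 0, 0], "gripper": 1}
    - {"linear": [0.14, -0.45, 0], "dr": [0, 0, 0], "gripper": 1}
    - {"linear": [0.17, -0.58, -0.05], "dr": [0, 0, 0], "gripper": 1}
    - {"linear": [0.2, -0.7, -0.1], "dr": [0, 0, 0], "gripper": 1}

```text
time: 17.15
tool_pos: [493.1, -156.8, 285.3]
tcp_rot: [[-0.0, -0.899, 0.439], [-0.001, 0.439, 0.899], [-1.0, -0.0, -0.001]]
force: [0.9, 0.9, -0.6]
grip_width: 0.5
```

apply_moves:
  steps:
    - {"linear": [0.08, -0.15, -0.1], "dr": [0, 0, 0], "gripper": 1}
    - {"linear": [0.14, -0.3, -0.2], "dr": [0, 0, 0], "gripper": 1}
    - {"linear": [0.18, -0.43, -0.35], "dr": [0, 0, 0], "gripper": 1}
    - {"linear": [0.18, -0.46, -0.48], "dr": [0, 0, 0], "gripper": 1}
    - {"linear": [0.18, -0.46, -0.56], "dr": [0, 0, 0], "gripper": 1}

```text
time: 17.65
tool_pos: [535.6, -270.8, 141.4]
tcp_rot: [[-0.005, -0.898, 0.44], [0.003, 0.44, 0.898], [-1.0, 0.006, 0.0]]
force: [-1.3, 0.8, 0.1]
grip_width: 0.4
```

apply_moves:
  steps:
    - {"linear": [0, 0, -0.015], "dr": [0, 0, 0], "gripper": 1}
    - {"linear": [0, 0, -0.03], "dr": [0, 0, 0], "gripper": 1}
    - {"linear": [0, 0, -0.04], "dr": [0, 0, 0], "gripper": 1}
    - {"linear": [0, 0, -0.046], "dr": [0, 0, 0], "gripper": 1}
    - {"linear": [0, 0, -0.048], "dr": [0, 0, 0], "gripper": 1}

```text
time: 18.15
tool_pos: [538.6, -268.0, 135.0]
tcp_rot: [[0.001, -0.9, 0.436], [-0.001, 0.436, 0.9], [-1.0, -0.002, -0.0]]
force: [-0.3, 0.2, 0.3]
grip_width: 0.5
```

apply_moves:
  steps:
    - {"linear": [0, 0, -0.004], "dr": [0, 0, 0], "gripper": 1}
    - {"linear": [0, 0, -0.008], "dr": [0, 0, 0], "gripper": 1}
    - {"linear": [0, 0, -0.012], "dr": [0, 0, 0], "gripper": 1}
    - {"linear": [0, 0, -0.016], "dr": [0, 0, 0], "gripper": 1}
    - {"linear": [0, 0, -0.022], "dr": [0, 0, 0], "gripper": 1}

```text
time: 18.65
tool_pos: [538.2, -268.1, 130.3]
tcp_rot: [[0.0, -0.9, 0.436], [-0.001, 0.436, 0.9], [-1.0, -0.0, -0.001]]
force: [-5.7, 2.5, 15.7]
grip_width: 0.1
```

apply_moves:
  steps:
    - {"linear": [0, 0, 0.002], "dr": [0, 0, 0], "gripper": 1}
    - {"linear": [0.001, -0.008, 0.003], "dr": [0, 0, 0.037], "gripper": 1}
    - {"linear": [0.002, -0.016, 0.003], "dr": [0, 0, 0.075], "gripper": 1}
    - {"linear": [0.004, -0.024, 0.003], "dr": [0, 0, 0.11], "gripper": 1}
    - {"linear": [0.004, -0.024, 0.003], "dr": [0, 0, 0.11], "gripper": 1}

```text
time: 19.15
tool_pos: [539.1, -274.5, 130.4]
tcp_rot: [[0.0, -0.96, 0.281], [-0.001, 0.281, 0.96], [-1.0, -0.0, -0.001]]
force: [-3.3, 0.6, 5.4]
grip_width: 0.5
```

apply_moves:
  steps:
    - {"linear": [0, 0, 0], "dr": [0, 0, 0], "gripper": 1}
    - {"linear": [0, 0, 0.006], "dr": [0, 0, 0], "gripper": 1}
    - {"linear": [0, 0, 0.012], "dr": [0, 0, 0], "gripper": 1}
    - {"linear": [0, 0, 0.06], "dr": [0, 0, 0], "gripper": 1}
    - {"linear": [0, 0, 0.2], "dr": [0, 0, 0], "gripper": 1}

```text
time: 19.65
tool_pos: [537.0, -272.1, 176.4]
tcp_rot: [[-0.006, -0.959, 0.282], [0.005, 0.282, 0.959], [-1.0, 0.007, 0.003]]
force: [0.8, 0.2, 0.1]
grip_width: 0.4
```

apply_moves:
  steps:
    - {"linear": [-0.05, 0.05, 0.15], "dr": [0, 0, 0], "gripper": 1}
    - {"linear": [-0.15, 0.15, 0.3], "dr": [0, 0, 0], "gripper": 1}
    - {"linear": [-0.25, 0.3, 0.4], "dr": [0, 0, 0], "gripper": 1}
    - {"linear": [-0.33, 0.47, 0.45], "dr": [0, 0, 0], "gripper": 1}
    - {"linear": [-0.35, 0.6, 0.45], "dr": [0, 0, 0], "gripper": 1}

```text
time: 20.15
tool_pos: [451.2, -122.6, 295.5]
tcp_rot: [[0.005, -0.959, 0.283], [-0.003, 0.283, 0.959], [-1.0, -0.006, -0.001]]
force: [0.4, 0.5, -0.1]
grip_width: 0.5
```

apply_moves:
  steps:
    - {"linear": [0, 0.15, 0], "dr": [0, 0, 0], "gripper": 1}
    - {"linear": [0, 0.3, 0], "dr": [0, 0, 0], "gripper": 1}
    - {"linear": [0, 0.45, 0], "dr": [0, 0, 0], "gripper": 1}
    - {"linear": [0, 0.6, 0], "dr": [0, 0, 0], "gripper": 1}
    - {"linear": [0, 0.7, 0], "dr": [0, 0, 0], "gripper": 1}

```text
time: 20.65
tool_pos: [451.3, 53.5, 292.8]
tcp_rot: [[0.001, -0.96, 0.281], [0.0, 0.281, 0.96], [-1.0, -0.001, 0.001]]
force: [0.5, -0.2, -0.9]
grip_width: 0.3
```

```bash
python3 - <<'E'
from h import *
MD={k:camera_model(k) for k in('top','scene')}
import h as H; H.camera_model=lambda k:MD[k]
A=lambda d:np.degrees(np.arctan2(d[1],d[0]))
t=camera('top');s=camera('scene')
for cam,i in(('top',t),('scene',s)):
    hh=cv2.cvtColor(i,cv2.COLOR_RGB2HSV)
    c=np.array([575,-265.5]) if cam=='top' else onz('scene',(215.7,160),130)[:2]
    O=cv2.inRange(hh,(12,85,130),(28,255,255));u,v=proj(cam,[*c,130])[0].astype(int)
    M=np.zeros_like(O);M[v-18:v+18,u-18:u+18]=O[v-18:v+18,u-18:u+18];ys,xs=np.nonzero(M)
    Q=np.array([onz(cam,q,130)[:2] for q in zip(xs.astype(float),ys.astype(float))]);Q=Q[np.linalg.norm(Q-c,axis=1)<46]
    l=cv2.fitLine(Q.astype(np.float32),2,0,.01,.01).ravel()[:2];d=Q.mean(0)-c;l*=np.sign(l@d)
    print(cam,c,len(Q),'line',A(l),'centroid',A(d),np.linalg.norm(d))
f=lambda a:cv2.resize(a,(400,300),interpolation=cv2.INTER_CUBIC)
save('c7.png',np.vstack([np.hstack([f(s[215:290,235:335]),f(t[140:215,150:250])]),np.hstack([f(s[145:205,175:255]),f(t[155:215,290:370])])]))
print(state()['time'],state()['tool_pos'])
E
```

```text
top [ 575.  -265.5] 51 line 10.271934 centroid 6.09388243782573 24.914708190002212
scene [ 572.95303184 -269.36270846] 44 line 12.62069 centroid 0.2417942200252931 23.20959363346427
20.75 [451.33983055  53.66767888 292.62379388]
```

View pics/c7.png

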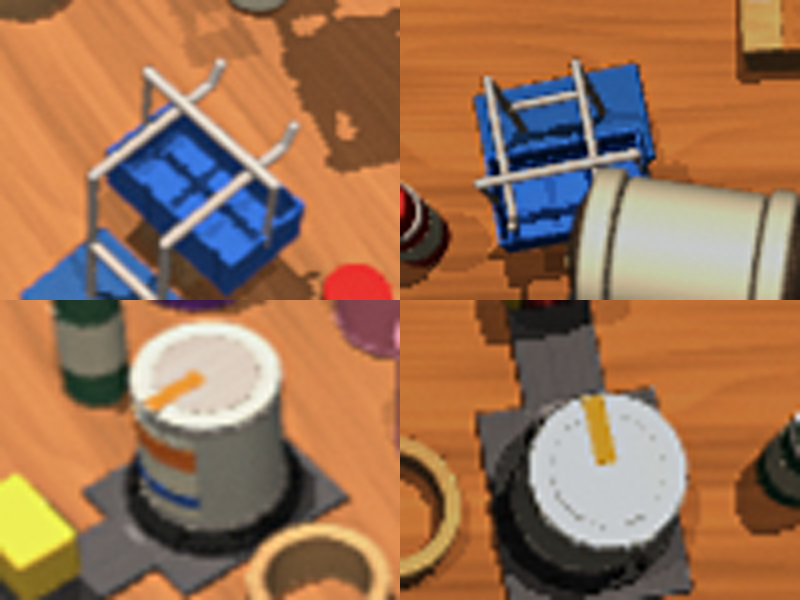

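The stripe now points along the tongue at about 6 to 10° in the top view, against 8° for the station axis. The caddy hangs undisturbed, the other things in view haven't moved, and the robot is clear. Handing in.

```bash
python3 -c "
from rig import *
print(finish_job())"
```

```text
the job is handed in; nothing more can be done
None
```

I hung the caddy by its bar on both prongs, then turned the silver tin by its lid in two passes (about 106°, then about 9° more). I handed in shortly after 20.75 s on the robot's clock; no verdict is reported.

**Last checks:**
- **Caddy:** the final picture shows it hanging level on both prongs, let go. I had measured it about 3 to 4 mm off the middle just after release.
- **Tin:** it stands in its place. The top view puts the stripe at 10.3° by line fit and 6.1° by centroid, and the station axis is at about 8° (readings 7.3–8.9°). The label should be about 2° off, within the 10° allowed.
- **Other things:** the bystanders visible in the final crops look unmoved. I didn't measure them, and the jar is mostly out of view. The arm was clear of everything.

**Disagreements:**
- **Scene view:** it gave 12.6° by line fit and 0.2° by centroid. It agrees less well than the top view but is still within the limit.
- **Lid masks:** my first automatic fit of the lid failed its size check. I read the lid edges by hand from a crop instead (105 mm across, expected 104 mm).
- **First pass:** it fell about 8° short of the planned 114°, so I made the second one.

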